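# Gather the stationery into the caddy and leave the look-alikes

## Robot

A 6-joint arm with a two-finger parallel gripper is mounted at the origin on the work surface; the furniture and walls round the work are solid. World frame = base frame: x ahead of the robot, y to its left, z up, the work surface at z = 0. Lengths are in m, angles in rad, forces in N, time in s.
With the tool pointing down it reaches from about 0.3 to 0.875 m from the base axis. Payload 6.4 kg.
Tool frame: the origin (TCP) lies between the finger pads; the fingertips stand 19 mm ahead of it and the grasp point (between the pads) is the TCP (ctrl.tips_ahead is the z of the fingertips in the tool frame, in m); z points along the fingers, y is the line along which they close (so a half turn about z gives the same grasp; the last joint's range is limited). The gripper opens to 85 mm and grips with 20 to 120 N. Pads are 22 mm wide; open, the fingers measure 114 mm over their backs; the gripper's body (76 mm by 85 mm) begins 54 mm behind the grasp point. The pads swing forward as they close: fully open they stand 13 mm farther back than shut.
Start: joints at [-1.538, 0.181, 1.607, -0, 1.354, -0.206], TCP at [0.136, -0.559, 0.25] pointing down, gripper open.
Joint ranges: [-2.99, 2.99], [-0.89, 2.07], [0.3, 2.58], [-1.14, 4.28], [0, 2.63], [-3.12, 3.12]. Speed limits (rad/s): [2.57, 2.57, 3.01, 3.14, 3.14, 3.14].

## Interface

Orientations are given as a unit quaternion [w, x, y, z].
In Python, from bench import readout, vision, ctrl gives the robot as it stands.
- The arm moves only by the tool play_rows, never from a script. Its arguments are lists of equal length, an entry for each row: "xyz": the shift along the tool's x, y, z in mm, a list of three; "rot": the turn, a rotation vector about the tool's x, y, z in rad, a list of three; "grip": the opening, from 0 (shut) to 1 (fully open). In form: {"xyz": [[x, y, z], ...], "rot": [[rx, ry, rz], ...], "grip": [grip, ...]}. A call has exactly 10 rows; each row is the pose to reach, as a shift and turn from the pose commanded when the call began, along the tool's axes at that moment; what a row does not reach only later rows make up. A row lasts 1/8 s, in which the tool goes at most 62.5 mm and 10.7 degrees, less where a joint would pass 70% of its speed; a pose out of reach is approached as far as the arm can. A call with a gripper value outside its range is refused whole. The fingers move at their own pace and stop on an object; the grip force is fixed at half the most. Time passes only in rows, so rows that repeat a pose let the fingers close, or fill a call up. It gives the time, the measured TCP pose, the force, the opening and the grip force at its end, in the units of the state.
- readout.get_obs(): the state, without advancing time (a new reading comes with each control period).
- vision.camera(name): name is "scene" or "top" or "wrist"; returns a dict with "color" (400x640x3 uint8, red, green, blue), "depth" (400x640 float32, m along the optical axis (not along the pixel's ray), 0 where there is no reading), "camera_matrix" (3x3 intrinsics, pixels), "extrinsics" (4x4, takes a point from camera to world coordinates); the wrist camera has in their place "hand_eye" (4x4, takes a point from camera to tool coordinates, whose origin is the TCP and whose axes are the flange's). Camera axes: x right, y down, z forward; pixel columns grow to the right and rows downward; lengths in m; the calibration is good to about 2 mm. A picture is of the moment at which its call begins: read the wrist's pose just before it.
- ctrl.hand_in(): hands the job in; it is judged then, once.
The state is a dict: "time_s": time; "q": joint angles; "dq": joint speeds; "joint_efforts": joint torques, N m; "eef_pos": TCP position; "eef_rot": TCP orientation; "wrist_force": force on the tool from outside, world axes, zero at the start; "torque": the same for the moment, N m; "opening": opening from 0.0 (shut) to 1.0 (fully open); "grasp_force": force on a finger pad.
Only numpy, scipy, OpenCV 4.12 (cv2) and the standard library are available. Lean on these libraries where they do the work, as an engineer would, in place of code of your own. Each camera call takes 0.05 s, during which the arm holds its last target. There are 200 camera calls.

## Task

Tidy the stationery into the wooden caddy: lay the eraser flat in the oblong bin, set the binder clip in the square bin with its wire handles up, and stand the loupe upright in the round dish, each let go and resting on the floor of its bin. The USB stick and the battery are not stationery: leave them lying where they are.

Things in the scene. Friction and masses are not known exactly. Their poses are not given: they have to be found in the camera images.
- oblong_bin: Oblong grey open bin, for the eraser: 90 x 66 mm outside (84 x 60 mm inside, the long way along its x). 12 mm high, walls 3 mm, floor 3 mm thick, so 9 mm deep inside. Origin at the centre of its underside, 6 mm above the desk, z up. It stands fixed in the caddy, a low wooden base tray of 100 x 218 mm (rim 10 mm high) that holds the three grey bins in a row at 70 mm pitch along y; the order of the bins and the caddy's place and turn change from start to start.
- square_bin: Square grey open bin, for the binder clip: 66 x 66 mm outside (60 x 60 mm inside), axes along its sides. 12 mm high, walls 3 mm, floor 3 mm thick, so 9 mm deep inside. Origin at the centre of its underside, 6 mm above the desk, z up. In the caddy's row. (Beware: a fixed screen stands just left of the robot's base, x 0.12, y 0.24 back to x -0.4, y 0.07, z 0.16 to 0.49; a wide shoulder cannot turn past it, so lean the tool.)
- round_dish: Round grey open dish, for the loupe: 67 mm across outside, 61 mm inside. 12 mm high, walls 3 mm, floor 3 mm thick, so 9 mm deep inside. Origin at the centre of its underside, 6 mm above the desk, z up. Fixed in the caddy, one of the three bins in the row.
- eraser: Loose rubber eraser, a flat oblong block in a card sleeve, 21 x 44 x 12 mm, lying flat on the black desk mat (top of the mat 4 mm above the desk). To go in the oblong bin. y is its length, z up. Origin at the centre of its underside.
- binder_clip: Loose binder clip, black wedge-shaped body 17 x 30 mm and 14 mm high, standing on the desk with thin wire handles above it up to 21 mm. Its long sides slope inward to the top, so pinch the body by its two upright ends, 30 mm apart along its y axis. To go in the square bin. z up. Origin at the centre of its underside.
- loupe: Loose loupe, a round black metal cup with a lens in its top, 41 mm across and 32 mm high (a little narrower at half height), standing upright on the desk. To go in the round dish. z up. Origin at the centre of its underside.
- usb_stick: Loose USB memory stick, flat, 18 x 50 x 9 mm with a narrower metal plug at one end (-y), lying on the desk mat near the eraser: not to be moved. y is its length. Origin at the centre of its underside.
- battery: Loose round battery cell, 50 mm long and 15 mm thick, lying on the desk mat: not to be moved; it rolls if touched. y is its length. Origin at the centre of its underside.

How it is judged:
At the end, for the whole second after the job is handed in: The eraser lies flat in the oblong bin (within 34 mm along, 22 mm across), the clip upright in the square bin (24 mm each way, 14 deg), the loupe upright in the dish (13 mm, 8 deg), all on the floors and at rest; USB stick and battery within 20 mm of their starts (x of eraser in the frame of oblong_bin between -0.034 and 0.034 m and y of eraser in the frame of oblong_bin between -0.022 and 0.022 m and z of eraser in the frame of oblong_bin between -0.018 and 0.018 m and (angle between eraser's own z axis and vertical below 0.2 rad or angle between eraser's own z axis and vertical above 2.94 rad) and linear speed of each of eraser, binder_clip, loupe below 0.02 m/s and angular speed of each of eraser, binder_clip, loupe below 0.3 rad/s and x of binder_clip in the frame of square_bin between -0.024 and 0.024 m and y of binder_clip in the frame of square_bin between -0.024 and 0.024 m and z of binder_clip in the frame of square_bin between -0.007 and 0.007 m and angle between binder_clip's own z axis and vertical below 0.25 rad and horizontal distance between loupe and round_dish below 0.013 m and z of loupe in the frame of round_dish between -0.007 and 0.007 m and angle between loupe's own z axis and vertical below 0.15 rad and distance of each of usb_stick, battery from where it was at the start of the episode below 0.02 m); the robot touches nothing.
It fails at once if the USB stick or the battery is moved more than 20 mm (distance of any of usb_stick, battery from where it was at the start of the episode above 0.02 m).
It also fails if it takes over 80 s, if anything falls off the work surface, if the arm or the gripper's body presses on something with over 40 N, if the wrist force passes 120 N, or if a joint passes its speed limit or range.

## Working session

There is one attempt and no reset: what is moved stays moved. The work goes in short steps, Python scripts to look and compute and a tool call to move; the robot and the scene stay as the last step left them, time stands still between calls to the robot, and variables do not carry over. Pictures are saved under pics/ and viewed, at most 14 in all, crops included, and the job is handed in when it is done.

Besides the shell and the picture viewer there is one more tool, called as name(argument=value, ...), one argument or row to a line, values as JSON. play_rows: Moves the arm, as the interface text tells. Its arguments: {"type":"object","properties":{"xyz":{"type":"array","items":{"type":"array","items":{"type":"number"}}},"rot":{"type":"array","items":{"type":"array","items":{"type":"number"}}},"grip":{"type":"array","items":{"type":"number"}}},"required":["xyz","rot","grip"]}

```bash
mkdir -p pics; python3 - <<'E'
from bench import readout, vision, ctrl
import cv2, numpy as np
o=readout.get_obs(); print({k:np.round(v,3).tolist() for k,v in o.items()}, ctrl.tips_ahead)
for n in ("top","scene"):
    c=vision.camera(n); cv2.imwrite(f"pics/{n}0.png",c["color"][:,:,::-1])
    np.savez(f"{n}0.npz",**{k:c[k] for k in c if k in("color","depth","camera_matrix","extrinsics")})
    print(n,np.round(c["camera_matrix"],1).tolist(),np.round(c["extrinsics"],3).tolist())
E
```

```text
{'time_s': 0.0, 'q': [-1.538, 0.182, 1.608, -0.0, 1.354, -0.206], 'dq': [0.002, 0.001, -0.002, -0.001, -0.0, -0.0], 'joint_efforts': [-0.0, -44.487, -35.134, -0.0, 0.009, 0.0], 'eef_pos': [0.136, -0.558, 0.249], 'eef_rot': [-0.001, 0.993, 0.119, 0.0], 'wrist_force': [0.295, 0.401, -0.14], 'torque': [-0.023, -0.004, 0.015], 'grasp_force': 0.0, 'opening': 1.004} 0.019
top [[465.9, 0.0, 317.6], [0.0, 465.9, 195.9], [0.0, 0.0, 1.0]] [[0.002, -0.986, 0.166, 0.337], [-1.0, -0.002, -0.003, -0.232], [0.003, -0.166, -0.986, 0.892], [0.0, 0.0, 0.0, 1.0]]
scene [[465.4, 0.0, 313.0], [0.0, 465.4, 194.3], [0.0, 0.0, 1.0]] [[0.403, 0.772, -0.492, 0.945], [0.915, -0.339, 0.218, -0.408], [0.001, -0.538, -0.843, 0.787], [0.0, 0.0, 0.0, 1.0]]
```

View pics/top0.png

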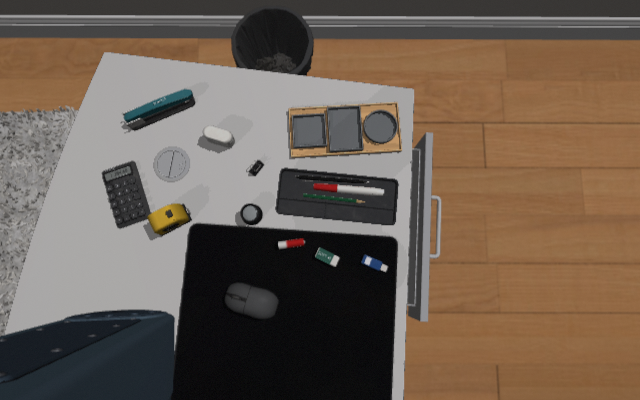

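View pics/scene0.png

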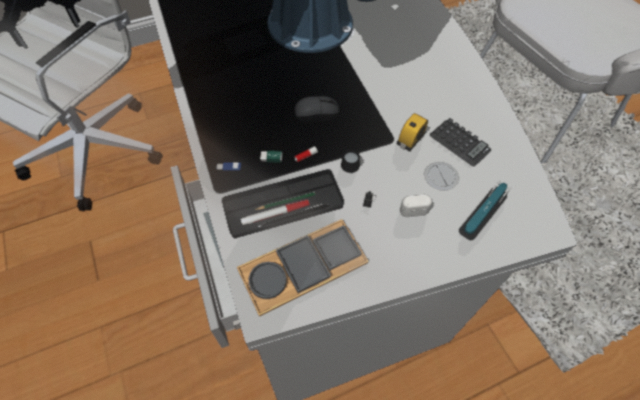

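The top view shows the caddy at about (344,130), with square, oblong and round bins from left to right. The clip is at (256,168), the loupe at (251,214), and the battery (red), green and blue items at (291,243), (327,257) and (375,264). Next I'll enlarge it.

```bash
cat > h.py <<'E'
import numpy as np, cv2
from scipy.spatial.transform import Rotation as R
def w(c,u,v,z):
    """pixel -> world on plane z"""
    K,E=c["camera_matrix"],c["extrinsics"]
    d=E[:3,:3]@np.linalg.inv(K)@[u,v,1.]; p=E[:3,3]
    return p+d*(z-p[2])/d[2]
E
python3 - <<'E'
import cv2
t=cv2.imread("pics/top0.png")
cv2.imwrite("pics/top_crop.png",cv2.resize(t[90:280,230:420],None,fx=4,fy=4,interpolation=cv2.INTER_CUBIC)[:600] if 0 else cv2.resize(t[95:280,230:420],None,fx=3.2,fy=3.2,interpolation=cv2.INTER_CUBIC))
E
```

```text
(no output)
```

View pics/top_crop.png

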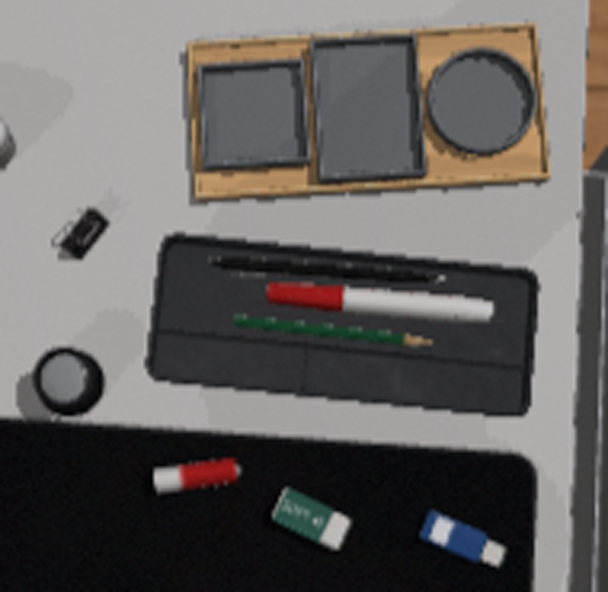

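The green block is the eraser, at crop (312,519), with its long axis from upper left to lower right. The blue item at (463,538) is the USB stick and the red one at (196,476) is the battery. The clip is at (84,234) and the loupe top at (68,381). The bin rims are centred at about (254,113), (368,108) and (481,102).

```bash
python3 - <<'E'
import numpy as np
from h import *
c=dict(np.load("top0.npz"))
P={"eraser":(312,519,.016),"er_a":(280,504.5,.016),"er_b":(344.5,531,.016),"batt":(196,476,.012),"usb":(463,538,.01),"clip":(84,234,.014),"clipA":(67,250,.014),"clipB":(103,217,.014),"loupe":(68,381,.032),
"sq":(254,113,.018),"ob":(368,108,.018),"rd":(481,102,.018),"tray":(367,112,.01)}
for k,(u,v,z) in P.items(): print(k,np.round(w(c,u/3.2+230,v/3.2+95,z),4))
K,E=c["camera_matrix"],c["extrinsics"]
D=c["depth"];v,u=np.mgrid[:400,:640]
X=np.stack([(u-K[0,2])/K[0,0]*D,(v-K[1,2])/K[1,1]*D,D],-1)@E[:3,:3].T+E[:3,3]
for n,(uu,vv) in dict(eraser=(327,257),loupe=(251,214),tray=(318,188),sq=(309,130),desk=(260,140),mat=(300,280)).items(): print(n,np.round(X[vv,uu],3))
# eraser angle: green/white pixels
E
```

```text
eraser [ 0.3682 -0.2529  0.016 ]
er_a [ 0.3766 -0.2342  0.016 ]
er_b [ 0.3613 -0.2718  0.016 ]
batt [ 0.3933 -0.1848  0.012 ]
usb [ 0.3576 -0.3415  0.01  ]
clip [ 0.5385 -0.1158  0.014 ]
clipA [ 0.5286 -0.1058  0.014 ]
clipB [ 0.549 -0.127  0.014]
loupe [ 0.4469 -0.1109  0.032 ]
sq [ 0.6133 -0.2179  0.018 ]
ob [ 0.6166 -0.2874  0.018 ]
rd [ 0.6207 -0.3563  0.018 ]
tray [ 0.6166 -0.2872  0.01  ]
eraser [ 0.369 -0.252  0.016]
loupe [ 0.448 -0.11   0.025]
tray [ 0.499 -0.235  0.016]
sq [ 0.337 -0.232  0.892]
desk [ 0.598 -0.12   0.002]
mat [ 0.326 -0.202  0.003]
```

```bash
python3 - <<'E'
import numpy as np, cv2
from h import *
for n in("top","scene"):
    c=dict(np.load(n+"0.npz"));K,E=c["camera_matrix"],c["extrinsics"]
    D=c["depth"];v,u=np.mgrid[:400,:640]
    X=np.stack([(u-K[0,2])/K[0,0]*D,(v-K[1,2])/K[1,1]*D,D],-1)@E[:3,:3].T+E[:3,3]
    m=(D>0)&(X[...,0]<.35)&(X[...,2]>.06)&(X[...,2]<1)&(np.hypot(X[...,0],X[...,1])<.7)
    P=X[m];print(n,len(P))
    for z0 in np.arange(.05,.9,.05):
        Q=P[(P[:,2]>=z0)&(P[:,2]<z0+.05)]
        if len(Q)>5: print(round(z0,2),len(Q),"x",np.round(np.percentile(Q[:,0],[1,99]),2),"y",np.round(np.percentile(Q[:,1],[1,99]),2))
c=vision=None
from bench import vision
c=vision.camera("wrist");print(np.round(c["hand_eye"],3).tolist(),np.round(c["camera_matrix"],1).tolist());cv2.imwrite("pics/w0.png",c["color"][:,:,::-1])
E
```

```text
top 14291
0.25 63 x [0.19 0.29] y [-0.06  0.03]
0.3 949 x [0.2  0.29] y [-0.07  0.06]
0.35 1138 x [0.21 0.29] y [-0.08  0.05]
0.4 1242 x [0.22 0.29] y [-0.08  0.04]
0.45 1581 x [0.23 0.29] y [-0.09  0.03]
0.5 1965 x [0.24 0.29] y [-0.1   0.01]
0.55 2331 x [0.26 0.29] y [-0.11 -0.02]
0.6 2635 x [0.27 0.29] y [-0.11 -0.05]
0.65 2273 x [0.28 0.29] y [-0.12 -0.08]
0.7 114 x [0.29 0.29] y [-0.12 -0.11]
scene 2673
0.05 1006 x [-0.03  0.09] y [-0.09  0.08]
0.1 357 x [0.03 0.08] y [-0.08  0.03]
0.2 23 x [0.12 0.28] y [-0.61  0.01]
0.25 652 x [0.12 0.29] y [-0.62 -0.01]
0.3 635 x [0.13 0.16] y [-0.6  -0.52]
[[-0.001, -0.952, -0.307, 0.078], [1.0, -0.0, -0.0, -0.0], [0.0, -0.307, 0.952, -0.125], [0.0, 0.0, 0.0, 1.0]] [[353.3, 0.0, 321.1], [0.0, 353.3, 200.3], [0.0, 0.0, 1.0]]
```

The arm's wide shoulder reaches 0.29 m out to the left, so q1 has to stay at about -45° or less. I'll lean the tool about its closing axis, with the tip to the left, at the same lean for pick and place.

```bash
cat >> h.py <<'E'
from bench import readout, vision
def tool(phi,lean):
    f,a=np.radians([phi,lean])
    y=np.array([np.cos(f),np.sin(f),0]); z=np.array([-np.sin(a)*np.sin(f),np.sin(a)*np.cos(f),-np.cos(a)])
    return R.from_matrix(np.c_[np.cross(y,z),y,z])
def pose():
    o=readout.get_obs(); q=o["eef_rot"]; return np.array(o["eef_pos"]),R.from_quat(np.r_[q[1:],q[0]]),o
def q1of(p,Rt,L):
    wc=p-L*Rt.as_matrix()[:,2]; return np.degrees(np.arctan2(wc[1],wc[0])-np.arcsin(.1174/np.hypot(*wc[:2])))
def plan(p,phi,lean,L=.25,frm=None):
    p0,R0,o=pose() if frm is None else (frm[0],frm[1],None)
    Rt=tool(phi,lean); p=np.array(p,float)
    print("xyz",np.round(R0.inv().apply(p-p0)*1000,1).tolist(),"rot",np.round((R0.inv()*Rt).as_rotvec(),3).tolist(),"q1pred",round(q1of(p,Rt,L),1))
    return p,Rt
def wpix(c,p,Rm,u,v,z):
    """wrist pixel -> world on plane z"""
    K,H=c["camera_matrix"],c["hand_eye"]
    T=np.eye(4);T[:3,:3]=Rm.as_matrix();T[:3,3]=p
    return w(dict(camera_matrix=K,extrinsics=T@H),u,v,z)
E
python3 - <<'E'
from h import *
plan([.368,-.253,.14],-22,30)
plan([.368,-.253,.14],-22,0)
E
```

```text
xyz [297.6, -241.6, 110.0] rot [0.247, 0.483, -0.926] q1pred -62.8
xyz [297.6, -241.6, 110.0] rot [-0.001, -0.001, -0.948] q1pred -49.7
```

play_rows(
  xyz=[
    [298, -242, 110],
    [298, -242, 110],
    [298, -242, 110],
    [298, -242, 110],
    [298, -242, 110],
    [298, -242, 110],
    [298, -242, 110],
    [298, -242, 110],
    [298, -242, 110],
    [298, -242, 110],
  ],
  rot=[
    [0.247, 0.483, -0.926],
    [0.247, 0.483, -0.926],
    [0.247, 0.483, -0.926],
    [0.247, 0.483, -0.926],
    [0.247, 0.483, -0.926],
    [0.247, 0.483, -0.926],
    [0.247, 0.483, -0.926],
    [0.247, 0.483, -0.926],
    [0.247, 0.483, -0.926],
    [0.247, 0.483, -0.926],
  ],
  grip=[0.7, 0.7, 0.7, 0.7, 0.7, 0.7, 0.7, 0.7, 0.7, 0.7],
)

```text
time_s: 1.4
eef_pos: [0.3681, -0.2544, 0.1408]
eef_rot: [-0.143, 0.801, 0.54, 0.214]
wrist_force: [-1.6, 0.2, 0.4]
opening: 0.697
grasp_force: 0.0
```

```bash
python3 - <<'E'
from h import *
p,Rm,o=pose(); print(np.round(p,4),np.degrees(o["q"]).round(1),o["time_s"],o["opening"])
t=o["q"][0]; z=Rm.as_matrix()[:,2]; left=np.array([-np.sin(t),np.cos(t),0]); print("L",(p@left-.1174)/(z@left))
c=vision.camera("wrist"); cv2.imwrite("pics/w1.png",c["color"][:,:,::-1])
np.savez("w1.npz",p=p,q=Rm.as_quat(),camera_matrix=c["camera_matrix"],hand_eye=c["hand_eye"])
E
```

```text
[ 0.3681 -0.2544  0.1408] [-65.2  12.2 109.2  21.7  80.7 -50.9] 1.4 0.697145995146374
L 0.30099640318017523
```

View pics/w1.png

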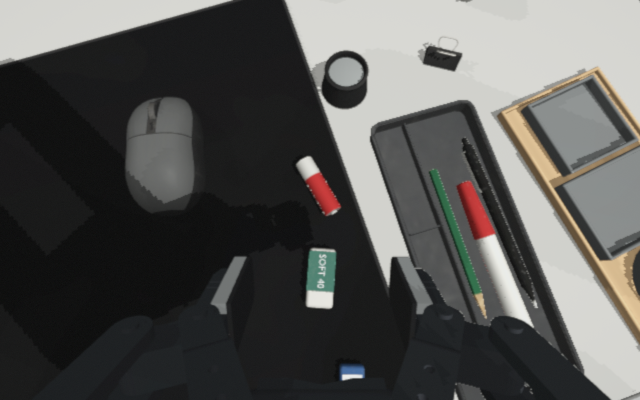

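The wrist view shows the eraser top at about (322,278), with corners (312,249), (337,250), (332,308), (306,307). The loupe top is at (347,70) and the clip body at about (442,57).

```bash
python3 - <<'E'
from h import *
d=np.load("w1.npz");p=d["p"];Rm=R.from_quat(d["q"])
C=[wpix(d,p,Rm,*x,.016) for x in [(312,249),(337,250),(332,308),(306,307)]]
print(np.round(C,4)); m=np.mean(C,0); e=(C[2]+C[3]-C[0]-C[1])/2; print("c",m,"long",np.linalg.norm(e),"yaw",np.degrees(np.arctan2(e[1],e[0])))
for n,u,v,z in [("loupe",347,70,.032),("clipL",425,52,.012),("clipR",460,66,.008),("clip",443,56,.011)]: print(n,wpix(d,p,Rm,u,v,z).round(4))
for q,n in (([.617,-.287,.1],"ob"),([.613,-.218,.1],"sq"),([.6207,-.356,.1],"rd"),([.5385,-.116,.1],"clip"),([.447,-.111,.1],"loupe")):
    print(n,[(f,a,round(q1of(np.array(q),tool(f,a),.301),1)) for f in (-45,-22) for a in (20,30,40)])
plan([.368,-.253,.028],-22,30)
E
```

```text
[[ 0.371  -0.2272  0.016 ]
 [ 0.3885 -0.2351  0.016 ]
 [ 0.3686 -0.273   0.016 ]
 [ 0.3511 -0.2651  0.016 ]]
c [ 0.36980117 -0.25010006  0.016     ] long 0.0428159401330278 yaw -117.66807809821987
loupe [ 0.4501 -0.1062  0.032 ]
clipL [ 0.5267 -0.1047  0.012 ]
clipR [ 0.5517 -0.1268  0.008 ]
clip [ 0.5403 -0.1137  0.011 ]
ob [(-45, 20, np.float64(-43.8)), (-45, 30, np.float64(-48.1)), (-45, 40, np.float64(-52.0)), (-22, 20, np.float64(-43.2)), (-22, 30, np.float64(-46.9)), (-22, 40, np.float64(-50.0))]
sq [(-45, 20, np.float64(-39.3)), (-45, 30, np.float64(-43.9)), (-45, 40, np.float64(-48.1)), (-22, 20, np.float64(-39.0)), (-22, 30, np.float64(-42.9)), (-22, 40, np.float64(-46.4))]
rd [(-45, 20, np.float64(-47.8)), (-45, 30, np.float64(-51.7)), (-45, 40, np.float64(-55.3)), (-22, 20, np.float64(-47.0)), (-22, 30, np.float64(-50.3)), (-22, 40, np.float64(-53.1))]
clip [(-45, 20, np.float64(-35.6)), (-45, 30, np.float64(-41.2)), (-45, 40, np.float64(-46.5)), (-22, 20, np.float64(-35.4)), (-22, 30, np.float64(-40.3)), (-22, 40, np.float64(-44.7))]
loupe [(-45, 20, np.float64(-42.5)), (-45, 30, np.float64(-49.4)), (-45, 40, np.float64(-55.8)), (-22, 20, np.float64(-41.7)), (-22, 30, np.float64(-47.3)), (-22, 40, np.float64(-52.1))]
xyz [-55.2, -0.7, 98.3] rot [0.002, 0.002, -0.0] q1pred -62.8
```

```bash
python3 - <<'E'
from h import *
a=plan([.3672,-.2551,.06],-26,30,.301)
plan([.3672,-.2551,.0265],-26,30,.301)
E
```

```text
xyz [-41.2, -0.6, 69.4] rot [-0.033, 0.002, 0.06] q1pred -66.1
xyz [-57.9, -0.7, 98.5] rot [-0.033, 0.002, 0.06] q1pred -66.1
```

play_rows(
  xyz=[
    [-20, 0, 35],
    [-41, -0.6, 69],
    [-41, -0.6, 69],
    [-48, -0.6, 82],
    [-54, -0.7, 92],
    [-58, -0.7, 98.5],
    [-58, -0.7, 98.5],
    [-58, -0.7, 98.5],
    [-58, -0.7, 98.5],
    [-58, -0.7, 98.5],
  ],
  rot=[
    [-0.033, 0.002, 0.06],
    [-0.033, 0.002, 0.06],
    [-0.033, 0.002, 0.06],
    [-0.033, 0.002, 0.06],
    [-0.033, 0.002, 0.06],
    [-0.033, 0.002, 0.06],
    [-0.033, 0.002, 0.06],
    [-0.033, 0.002, 0.06],
    [-0.033, 0.002, 0.06],
    [-0.033, 0.002, 0.06],
  ],
  grip=[0.7, 0.7, 0.7, 0.7, 0.7, 0.7, 0.7, 0.1, 0.1, 0.1],
)

```text
time_s: 2.7
eef_pos: [0.3676, -0.2543, 0.0265]
eef_rot: [-0.137, 0.819, 0.512, 0.22]
wrist_force: [-1.0, -0.8, 4.2]
opening: 0.204
grasp_force: 58.9
```

```bash
python3 - <<'E'
from h import *
p,Rm,o=pose()
plan(p+[0,0,.08],-26,30,.301)
plan([.617,-.288,.12],-40,30,.301)
E
```

```text
xyz [40.0, 0.0, -69.3] rot [-0.001, -0.001, 0.001] q1pred -66.0
xyz [114.9, 239.1, -41.5] rot [-0.123, -0.001, 0.213] q1pred -48.1
```

play_rows(
  xyz=[
    [20, 0, -35],
    [40, 0, -69],
    [60, 60, -62],
    [80, 110, -55],
    [95, 160, -48],
    [105, 200, -44],
    [115, 239, -41.5],
    [115, 239, -41.5],
    [115, 239, -41.5],
    [115, 239, -41.5],
  ],
  rot=[
    [0, 0, 0],
    [0, 0, 0],
    [-0.02, 0, 0.04],
    [-0.05, 0, 0.09],
    [-0.09, 0, 0.15],
    [-0.123, 0, 0.213],
    [-0.123, 0, 0.213],
    [-0.123, 0, 0.213],
    [-0.123, 0, 0.213],
    [-0.123, 0, 0.213],
  ],
  grip=[0.1, 0.1, 0.1, 0.1, 0.1, 0.1, 0.1, 0.1, 0.1, 0.1],
)

```text
time_s: 3.95
eef_pos: [0.6157, -0.2873, 0.119]
eef_rot: [-0.111, 0.876, 0.408, 0.235]
wrist_force: [0.3, 0.1, -0.1]
opening: 0.208
grasp_force: 58.8
```

```bash
python3 - <<'E'
from h import *
p,Rm,o=pose(); print(np.round(p,4),np.degrees(o["q"]).round(1),o["wrist_force"],o["opening"],o["grasp_force"])
c=vision.camera("wrist"); cv2.imwrite("pics/w2.png",c["color"][:,:,::-1])
np.savez("w2.npz",p=p,q=Rm.as_quat(),camera_matrix=c["camera_matrix"],hand_eye=c["hand_eye"])
E
```

```text
[ 0.6157 -0.2873  0.119 ] [-48.1  31.2  85.8  31.6  70.8 -20.7] [ 0.29597684  0.13773977 -0.06903576] 0.20774197083418994 58.80012631416321
```

View pics/w2.png

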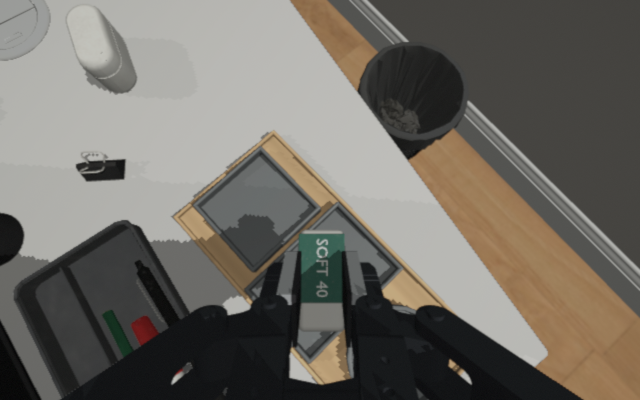

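The eraser is held squarely, with its top at (322,281). The square bin's outer rim corners are at about (262,148), (320,207), (252,272) and (193,204), and the clip is at (103,168).

```bash
python3 - <<'E'
from h import *
d=np.load("w2.npz");p=d["p"];Rm=R.from_quat(d["q"])
C=np.array([wpix(d,p,Rm,*x,.018) for x in [(262,148),(320,207),(252,272),(193,204)]]);print(C.round(4),C.mean(0).round(4))
for x in [(338,203),(400,268)]: print(wpix(d,p,Rm,*x,.018).round(4))
print("eraser", [wpix(d,p,Rm,322,281,z).round(4) for z in (.10,.11)], "clip",wpix(d,p,Rm,103,169,.011).round(4))
l=np.array([-np.sin(np.radians(-40)),np.cos(np.radians(-40)),0])
plan(np.array([.617,-.288,.0315])-.004*l,-40,30,.301); plan(np.array([.617,-.288,.06])-.004*l,-40,30,.301)
E
```

```text
[[ 0.6453 -0.1825  0.018 ]
 [ 0.6495 -0.2445  0.018 ]
 [ 0.5843 -0.2492  0.018 ]
 [ 0.5812 -0.184   0.018 ]] [ 0.6151 -0.215   0.018 ]
[ 0.6613 -0.2505  0.018 ]
[ 0.6642 -0.3129  0.018 ]
eraser [array([ 0.618 , -0.2841,  0.1   ]), array([ 0.6181, -0.284 ,  0.11  ])] clip [ 0.5438 -0.1154  0.011 ]
xyz [-47.1, 1.4, 74.0] rot [-0.001, -0.001, -0.002] q1pred -48.4
xyz [-32.8, 1.4, 49.4] rot [-0.001, -0.001, -0.002] q1pred -48.4
```

play_rows(
  xyz=[
    [-16, 0.5, 25],
    [-33, 1, 49],
    [-40, 1, 61],
    [-44, 1, 69],
    [-46.5, 1, 73],
    [-46.5, 1, 73],
    [-46.5, 1, 73],
    [-46.5, 1, 73],
    [-46.5, 1, 73],
    [-46.5, 1, 73],
  ],
  rot=[
    [0, 0, 0],
    [0, 0, 0],
    [0, 0, 0],
    [0, 0, 0],
    [0, 0, 0],
    [0, 0, 0],
    [0, 0, 0],
    [0, 0, 0],
    [0, 0, 0],
    [0, 0, 0],
  ],
  grip=[0.1, 0.1, 0.1, 0.1, 0.1, 0.1, 0.1, 0.35, 0.35, 0.35],
)

```text
time_s: 5.25
eef_pos: [0.6152, -0.291, 0.033]
eef_rot: [-0.11, 0.875, 0.408, 0.235]
wrist_force: [0.8, -0.1, 0.3]
opening: 0.348
grasp_force: 0.0
```

```bash
python3 - <<'E'
from h import *
p,Rm,o=pose()
up=plan(p+[0,0,.09],-40,30,.301)
plan([.545,-.16,.15],-45,40,.301)
plan([.46,-.16,.15],-45,30,.301)
E
```

```text
xyz [45.1, -0.1, -77.9] rot [-0.001, -0.001, -0.0] q1pred -48.3
xyz [106.3, -138.0, -73.5] rot [-0.051, 0.173, 0.071] q1pred -49.5
xyz [59.0, -203.1, -100.8] rot [-0.044, -0.001, 0.075] q1pred -52.4
```

play_rows(
  xyz=[
    [12, 0, -20],
    [28, 0, -48],
    [45, 0, -78],
    [50, -50, -85],
    [52, -100, -92],
    [55, -150, -98],
    [59, -203, -101],
    [59, -203, -101],
    [59, -203, -101],
    [59, -203, -101],
  ],
  rot=[
    [0, 0, 0],
    [0, 0, 0],
    [0, 0, 0],
    [-0.01, 0, 0.02],
    [-0.02, 0, 0.04],
    [-0.03, 0, 0.06],
    [-0.044, 0, 0.075],
    [-0.044, 0, 0.075],
    [-0.044, 0, 0.075],
    [-0.044, 0, 0.075],
  ],
  grip=[0.35, 0.35, 0.35, 0.75, 0.75, 0.75, 0.75, 0.75, 0.75, 0.75],
)

```text
time_s: 6.5
eef_pos: [0.4612, -0.1616, 0.1511]
eef_rot: [-0.098, 0.892, 0.37, 0.24]
wrist_force: [-0.4, -0.3, 0.0]
opening: 0.752
grasp_force: 0.0
```

```bash
python3 - <<'E'
from h import *
p,Rm,o=pose(); print(np.round(p,4),np.degrees(o["q"]).round(1))
c=vision.camera("wrist"); cv2.imwrite("pics/w3.png",c["color"][:,:,::-1])
np.savez("w3.npz",p=p,q=Rm.as_quat(),camera_matrix=c["camera_matrix"],hand_eye=c["hand_eye"])
E
```

```text
[ 0.4612 -0.1616  0.1511] [-52.4   4.3 116.9  32.7  66.7 -22.8]
```

View pics/w3.png

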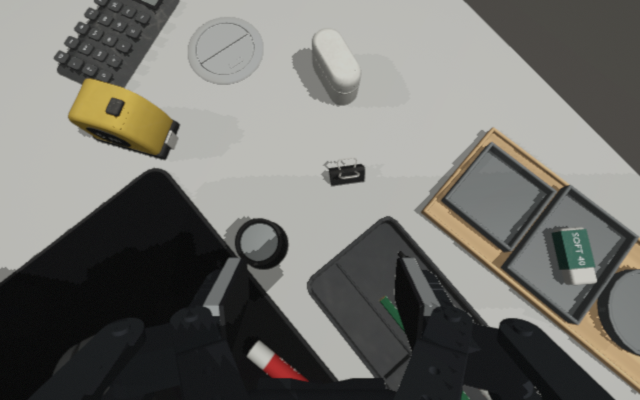

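The eraser lies in the oblong bin at (575,255). The loupe's top rim is centred at (261,241), and the clip body spans (330,177) to (365,175).

```bash
python3 - <<'E'
from h import *
d=np.load("w3.npz");p=d["p"];Rm=R.from_quat(d["q"])
L=wpix(d,p,Rm,261,240,.032);print("loupe",L.round(4),[wpix(d,p,Rm,*x,.032).round(4) for x in((237,240),(287,240))])
print("clip",wpix(d,p,Rm,347,176,.008).round(4)); a,b=wpix(d,p,Rm,331,184,.0),wpix(d,p,Rm,366,182,.0); e=b-a;print(a,b,np.linalg.norm(e),np.degrees(np.arctan2(e[1],e[0])))
l=np.array([.707,.707,0])
t=np.array([.4480,-.1095,0])-.003*l
for z in (.09,.05,.034): plan(t+[0,0,z],-45,30,.301)
E
```

```text
loupe [ 0.452  -0.1063  0.032 ] [array([ 0.4393, -0.0935,  0.032 ]), array([ 0.4659, -0.1201,  0.032 ])]
clip [ 0.54   -0.1137  0.008 ]
[ 0.52700027 -0.10765318  0.        ] [ 0.54992242 -0.12802303  0.        ] 0.030665217713142453 -41.626015115926755
xyz [-9.2, -45.9, 64.7] rot [0.001, -0.001, 0.001] q1pred -49.6
xyz [-29.2, -46.0, 99.4] rot [0.001, -0.001, 0.001] q1pred -49.6
xyz [-37.2, -46.0, 113.2] rot [0.001, -0.001, 0.001] q1pred -49.6
```

play_rows(
  xyz=[
    [-4, -30, 30],
    [-7.5, -46, 65.5],
    [-7.5, -46, 65.5],
    [-18, -46, 84],
    [-27.5, -46, 100],
    [-32, -46, 108],
    [-35.5, -46, 114],
    [-35.5, -46, 114],
    [-35.5, -46, 114],
    [-35.5, -46, 114],
  ],
  rot=[
    [0, 0, 0],
    [0, 0, 0],
    [0, 0, 0],
    [0, 0, 0],
    [0, 0, 0],
    [0, 0, 0],
    [0, 0, 0],
    [0, 0, 0],
    [0, 0, 0],
    [0, 0, 0],
  ],
  grip=[0.75, 0.75, 0.75, 0.75, 0.75, 0.75, 0.75, 0.75, 0.2, 0.2],
)

```text
time_s: 7.8
eef_pos: [0.4466, -0.1094, 0.0345]
eef_rot: [-0.099, 0.892, 0.37, 0.24]
wrist_force: [-2.2, -0.6, 5.9]
opening: 0.407
grasp_force: 59.1
```

play_rows(
  xyz=[
    [0, 0, 0],
    [0, 0, 0],
    [5, 0, -8.7],
    [15, 0, -26],
    [30, 0, -52],
    [40, 0, -69],
    [40, 0, -69],
    [40, 0, -69],
    [40, 0, -69],
    [40, 0, -69],
  ],
  rot=[
    [0, 0, 0],
    [0, 0, 0],
    [0, 0, 0],
    [0, 0, 0],
    [0, 0, 0],
    [0, 0, 0],
    [0, 0, 0],
    [0, 0, 0],
    [0, 0, 0],
    [0, 0, 0],
  ],
  grip=[0.2, 0.2, 0.2, 0.2, 0.2, 0.2, 0.2, 0.2, 0.2, 0.2],
)

```text
time_s: 9.05
eef_pos: [0.4458, -0.1085, 0.1127]
eef_rot: [-0.1, 0.892, 0.369, 0.239]
wrist_force: [-0.0, -0.3, -0.6]
opening: 0.4
grasp_force: 59.8
```

```bash
python3 - <<'E'
from h import *
p,Rm,o=pose(); print(np.round(p,4),np.degrees(o["q"]).round(1))
c=vision.camera("wrist"); cv2.imwrite("pics/w4.png",c["color"][:,:,::-1])
np.savez("w4.npz",p=p,q=Rm.as_quat(),camera_matrix=c["camera_matrix"],hand_eye=c["hand_eye"],depth=c["depth"])
plan([.6195,-.355,.13],-45,30,.301)
E
```

```text
[ 0.4458 -0.1085  0.1127] [-49.3   3.4 123.7  35.   60.6 -23.9]
xyz [-35.7, 297.0, -41.2] rot [-0.002, -0.001, -0.001] q1pred -51.8
```

View pics/w4.png

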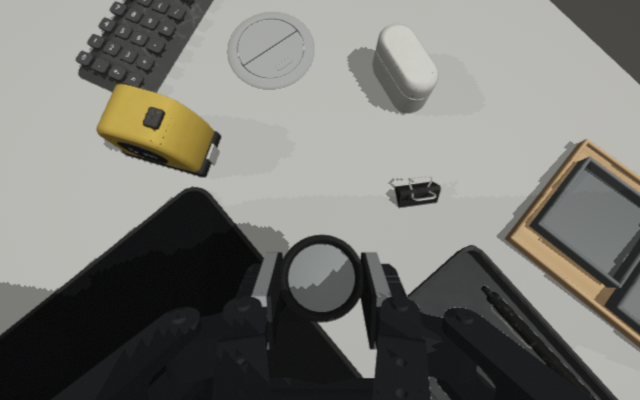

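The loupe is gripped by both pads, with its top rim centred at (322,277).

```bash
python3 - <<'E'
from h import *
d=np.load("w4.npz");p=d["p"];Rm=R.from_quat(d["q"])
print("loupe rel tcp",(wpix(d,p,Rm,322,277,.110)-p).round(4))
D=d["depth"]; print(D[260:300:10,300:350:12].round(3))
E
```

```text
loupe rel tcp [ 0.0038  0.0042 -0.0027]
[[0.152 0.153 0.152 0.153 0.155]
 [0.152 0.151 0.149 0.151 0.153]
 [0.151 0.15  0.149 0.15  0.151]
 [0.151 0.149 0.149 0.149 0.151]]
```

play_rows(
  xyz=[
    [0, 0, -30],
    [0, 0, -45],
    [-10, 50, -45],
    [-15, 110, -45],
    [-20, 170, -45],
    [-30, 230, -43],
    [-35, 297, -41],
    [-35, 297, -41],
    [-35, 297, -41],
    [-35, 297, -41],
  ],
  rot=[
    [0, 0, 0],
    [0, 0, 0],
    [0, 0, 0],
    [0, 0, 0],
    [0, 0, 0],
    [0, 0, 0],
    [0, 0, 0],
    [0, 0, 0],
    [0, 0, 0],
    [0, 0, 0],
  ],
  grip=[0.2, 0.2, 0.2, 0.2, 0.2, 0.2, 0.2, 0.2, 0.2, 0.2],
)

```text
time_s: 10.35
eef_pos: [0.6196, -0.3536, 0.1313]
eef_rot: [-0.1, 0.892, 0.37, 0.239]
wrist_force: [-0.1, 0.7, 0.2]
opening: 0.407
grasp_force: 59.9
```

```bash
python3 - <<'E'
from h import *
p,Rm,o=pose(); print(np.round(p,4),np.degrees(o["q"]).round(1))
c=vision.camera("wrist"); cv2.imwrite("pics/w5.png",c["color"][:,:,::-1])
np.savez("w5.npz",p=p,q=Rm.as_quat(),camera_matrix=c["camera_matrix"],hand_eye=c["hand_eye"])
E
```

```text
[ 0.6196 -0.3536  0.1313] [-51.7  33.8  80.1  31.4  72.8 -18. ]
```

View pics/w5.png

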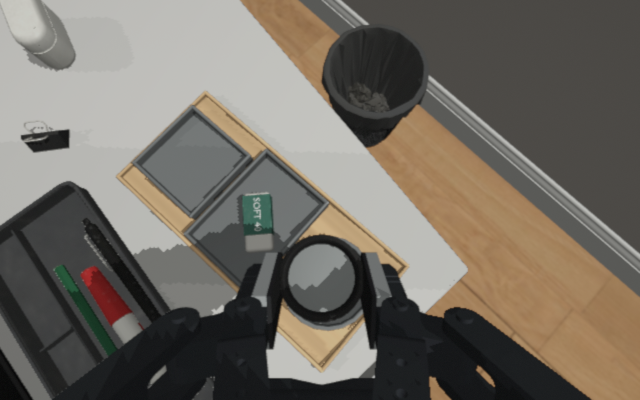

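The loupe is above the dish, in the right-hand bin, and the eraser is flat in the oblong bin at (257,220). Lowering it now.

```bash
python3 - <<'E'
from h import *
for z in (.07,.044): plan([.6175,-.359,z],-45,30,.301)
E
```

```text
xyz [-35.5, 2.2, 50.7] rot [-0.001, -0.001, 0.0] q1pred -52.1
xyz [-48.5, 2.2, 73.3] rot [-0.001, -0.001, 0.0] q1pred -52.1
```

play_rows(
  xyz=[
    [-18, 1, 25],
    [-35, 2, 50],
    [-35, 2, 51],
    [-40, 2, 59],
    [-44, 2, 66],
    [-47, 2, 71],
    [-48.5, 2, 73],
    [-48.5, 2, 73],
    [-48.5, 2, 73],
    [-48.5, 2, 73],
  ],
  rot=[
    [0, 0, 0],
    [0, 0, 0],
    [0, 0, 0],
    [0, 0, 0],
    [0, 0, 0],
    [0, 0, 0],
    [0, 0, 0],
    [0, 0, 0],
    [0, 0, 0],
    [0, 0, 0],
  ],
  grip=[0.2, 0.2, 0.2, 0.2, 0.2, 0.2, 0.2, 0.2, 0.2, 0.2],
)

```text
time_s: 11.65
eef_pos: [0.6179, -0.3601, 0.0438]
eef_rot: [-0.099, 0.892, 0.37, 0.239]
wrist_force: [0.4, -0.1, -0.1]
opening: 0.398
grasp_force: 59.9
```

play_rows(
  xyz=[
    [0, 0, 0],
    [0, 0, 0],
    [0, 0, 0],
    [5, 0, -8.7],
    [15, 0, -26],
    [30, 0, -52],
    [50, 0, -87],
    [50, 0, -87],
    [50, 0, -87],
    [50, 0, -87],
  ],
  rot=[
    [0, 0, 0],
    [0, 0, 0],
    [0, 0, 0],
    [0, 0, 0],
    [0, 0, 0],
    [0, 0, 0],
    [0, 0, 0],
    [0, 0, 0],
    [0, 0, 0],
    [0, 0, 0],
  ],
  grip=[0.55, 0.55, 0.55, 0.6, 0.6, 0.6, 0.6, 0.6, 0.6, 0.6],
)

```text
time_s: 12.9
eef_pos: [0.6171, -0.3596, 0.143]
eef_rot: [-0.1, 0.892, 0.369, 0.239]
wrist_force: [-0.7, 0.4, -0.7]
opening: 0.604
grasp_force: 0.0
```

```bash
python3 - <<'E'
from h import *
p,Rm,o=pose(); print(np.round(p,4))
plan([.535,-.155,.13],-44,40,.301)
plan([.58,-.25,.15],-44,40,.301)
c=vision.camera("top"); np.savez("t2.npz",color=c["color"]); cv2.imwrite("pics/t2.png",cv2.resize(c["color"][95:280,230:420,::-1],None,fx=3.2,fy=3.2,interpolation=cv2.INTER_CUBIC))
E
```

```text
[ 0.6171 -0.3596  0.143 ]
xyz [68.2, -202.7, 55.1] rot [0.008, 0.173, -0.016] q1pred -50.0
xyz [47.8, -103.8, 19.9] rot [0.008, 0.173, -0.016] q1pred -52.6
```

play_rows(
  xyz=[
    [24, -52, 10],
    [48, -104, 20],
    [55, -140, 32],
    [60, -170, 44],
    [68, -203, 55],
    [68, -203, 55],
    [68, -203, 55],
    [68, -203, 55],
    [68, -203, 55],
    [68, -203, 55],
  ],
  rot=[
    [0, 0.08, 0],
    [0.008, 0.173, -0.016],
    [0.008, 0.173, -0.016],
    [0.008, 0.173, -0.016],
    [0.008, 0.173, -0.016],
    [0.008, 0.173, -0.016],
    [0.008, 0.173, -0.016],
    [0.008, 0.173, -0.016],
    [0.008, 0.173, -0.016],
    [0.008, 0.173, -0.016],
  ],
  grip=[0.6, 0.6, 0.6, 0.6, 0.6, 0.6, 0.6, 0.6, 0.6, 0.6],
)

```text
time_s: 14.2
eef_pos: [0.5353, -0.1561, 0.1306]
eef_rot: [-0.132, 0.865, 0.368, 0.315]
wrist_force: [0.3, -0.6, -0.8]
opening: 0.602
grasp_force: 0.0
```

```bash
python3 - <<'E'
from h import *
p,Rm,o=pose(); print(np.round(p,4),np.degrees(o["q"]).round(1))
c=vision.camera("wrist"); cv2.imwrite("pics/w6.png",c["color"][:,:,::-1])
np.savez("w6.npz",p=p,q=Rm.as_quat(),camera_matrix=c["camera_matrix"],hand_eye=c["hand_eye"])
E
```

```text
[ 0.5353 -0.1561  0.1306] [-50.   15.9 110.5  44.3  66.2 -29.2]
```

View pics/w6.png

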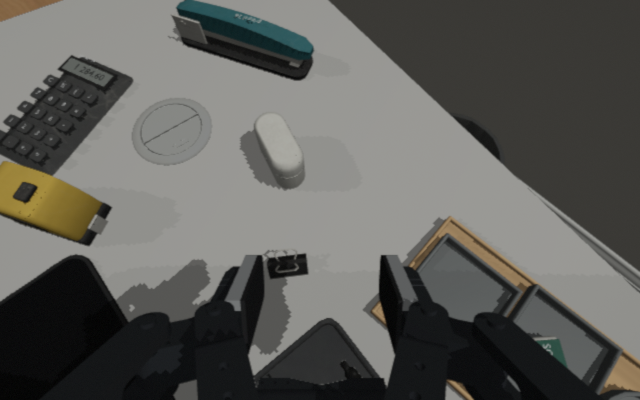

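The clip body is at about (288,267), with its bottom edge from (270,278) to (309,275). It lies between the fingers and needs a small shift left.

```bash
python3 - <<'E'
from h import *
d=np.load("w6.npz");p=d["p"];Rm=R.from_quat(d["q"])
print("clip",wpix(d,p,Rm,288,267,.007).round(4)); a,b=wpix(d,p,Rm,270,278,.0),wpix(d,p,Rm,309,275,.0); e=b-a;print(a,b,np.linalg.norm(e),np.degrees(np.arctan2(e[1],e[0])))
im=cv2.imread("pics/w6.png")[240:295,240:335]; cv2.imwrite("pics/w6c.png",cv2.resize(im,None,fx=8,fy=8,interpolation=cv2.INTER_CUBIC))
E
```

```text
clip [ 0.5411 -0.1131  0.007 ]
[ 0.52583579 -0.10833728  0.        ] [ 0.549204   -0.12768697  0.        ] 0.030339480960887233 -39.62592785570215
```

View pics/w6c.png

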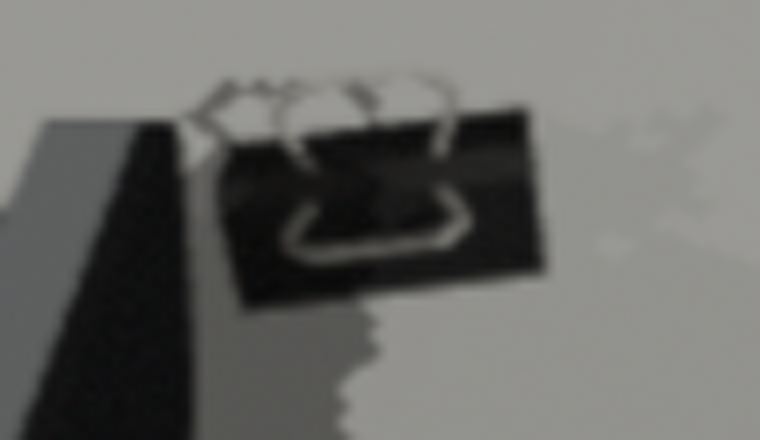

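```bash
python3 - <<'E'
from h import *
d=np.load("w6.npz");p=d["p"];Rm=R.from_quat(d["q"])
n=[wpix(d,p,Rm,*x,0) for x in((270.6,278.4),(308.1,274.1))]
f=[wpix(d,p,Rm,*x,0) for x in((268.1,258.1),(305.9,254))]
e=n[1]-n[0];s=(f[0]+f[1]-n[0]-n[1])/2;print(np.round(n+f,4),np.linalg.norm(e),np.degrees(np.arctan2(e[1],e[0])),np.linalg.norm(s))
c=(sum(n)+sum(f))/4;print("c",c.round(4))
yaw=-39
l=np.array([-np.sin(np.radians(yaw)),np.cos(np.radians(yaw)),0])
c=np.array([.5395,-.1143,0])
for z in (.06,.0235): plan(c-.005*l+[0,0,z],yaw,40,.301)
E
```

```text
[[ 0.526  -0.1089  0.    ]
 [ 0.5492 -0.1267  0.    ]
 [ 0.535  -0.0955  0.    ]
 [ 0.5588 -0.1139  0.    ]] 0.02924744935382478 -37.48389123209995 0.016116747948980298
c [ 0.5422 -0.1112  0.    ]
xyz [-23.9, -25.6, 72.0] rot [0.058, 0.001, -0.065] q1pred -46.7
xyz [-47.3, -25.7, 100.0] rot [0.058, 0.001, -0.065] q1pred -46.7
```

```bash
python3 - <<'E'
from h import *
yaw=-38.5
l=np.array([-np.sin(np.radians(yaw)),np.cos(np.radians(yaw)),0])
c=np.array([.541,-.1128,0])
for z in (.06,.0235): plan(c-.005*l+[0,0,z],yaw,40,.301)
E
```

```text
xyz [-22.3, -25.5, 73.4] rot [0.063, 0.001, -0.072] q1pred -46.4
xyz [-45.7, -25.6, 101.3] rot [0.063, 0.001, -0.072] q1pred -46.4
```

play_rows(
  xyz=[
    [-11, -13, 36],
    [-22, -25.5, 73],
    [-22, -25.5, 73],
    [-30, -25.5, 82],
    [-37, -25.5, 91],
    [-42, -25.5, 97],
    [-45.5, -25.5, 101],
    [-45.5, -25.5, 101],
    [-45.5, -25.5, 101],
    [-45.5, -25.5, 101],
  ],
  rot=[
    [0.03, 0, -0.03],
    [0.063, 0.001, -0.072],
    [0.063, 0.001, -0.072],
    [0.063, 0.001, -0.072],
    [0.063, 0.001, -0.072],
    [0.063, 0.001, -0.072],
    [0.063, 0.001, -0.072],
    [0.063, 0.001, -0.072],
    [0.063, 0.001, -0.072],
    [0.063, 0.001, -0.072],
  ],
  grip=[0.6, 0.6, 0.6, 0.6, 0.6, 0.6, 0.6, 0.6, 0.15, 0.15],
)

```text
time_s: 15.5
eef_pos: [0.5381, -0.1167, 0.0245]
eef_rot: [-0.148, 0.846, 0.408, 0.308]
wrist_force: [-1.1, -0.7, 2.9]
opening: 0.314
grasp_force: 58.8
```

play_rows(
  xyz=[
    [0, 0, 0],
    [0, 0, 0],
    [6.4, 0, -7.7],
    [19, 0, -23],
    [38, 0, -46],
    [58, 0, -69],
    [58, 0, -69],
    [58, 0, -69],
    [58, 0, -69],
    [58, 0, -69],
  ],
  rot=[
    [0, 0, 0],
    [0, 0, 0],
    [0, 0, 0],
    [0, 0, 0],
    [0, 0, 0],
    [0, 0, 0],
    [0, 0, 0],
    [0, 0, 0],
    [0, 0, 0],
    [0, 0, 0],
  ],
  grip=[0.15, 0.15, 0.15, 0.15, 0.15, 0.15, 0.15, 0.15, 0.15, 0.15],
)

```text
time_s: 16.75
eef_pos: [0.5374, -0.1161, 0.1132]
eef_rot: [-0.149, 0.846, 0.408, 0.308]
wrist_force: [-0.9, 0.4, -0.9]
opening: 0.314
grasp_force: 59.0
```

```bash
python3 - <<'E'
from h import *
p,Rm,o=pose(); print(np.round(p,4),np.degrees(o["q"]).round(1))
c=vision.camera("wrist"); cv2.imwrite("pics/w7.png",c["color"][:,:,::-1])
np.savez("w7.npz",p=p,q=Rm.as_quat(),camera_matrix=c["camera_matrix"],hand_eye=c["hand_eye"])
plan([.6105,-.22,.11],-42,40,.301)
E
```

```text
[ 0.5374 -0.1161  0.1132] [-46.4  17.7 110.9  44.2  65.9 -31.9]
xyz [-29.4, 121.7, -20.6] rot [-0.04, -0.0, 0.046] q1pred -48.3
```

View pics/w7.png

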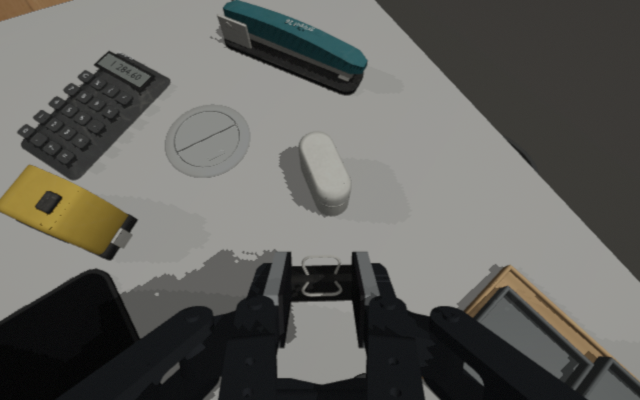

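The clip is held by its ends between the pads with the handles up, at (322,282). Next I move it over the square bin.

play_rows(
  xyz=[
    [-7, 30, -5],
    [-15, 60, -10],
    [-22, 91, -15],
    [-29.5, 122, -20.5],
    [-29.5, 122, -20.5],
    [-29.5, 122, -20.5],
    [-29.5, 122, -20.5],
    [-29.5, 122, -20.5],
    [-29.5, 122, -20.5],
    [-29.5, 122, -20.5],
  ],
  rot=[
    [-0.01, 0, 0.012],
    [-0.02, 0, 0.024],
    [-0.03, 0, 0.035],
    [-0.04, 0, 0.046],
    [-0.04, 0, 0.046],
    [-0.04, 0, 0.046],
    [-0.04, 0, 0.046],
    [-0.04, 0, 0.046],
    [-0.04, 0, 0.046],
    [-0.04, 0, 0.046],
  ],
  grip=[0.15, 0.15, 0.15, 0.15, 0.15, 0.15, 0.15, 0.15, 0.15, 0.15],
)

```text
time_s: 18.05
eef_pos: [0.6111, -0.2203, 0.1109]
eef_rot: [-0.139, 0.858, 0.383, 0.313]
wrist_force: [-0.4, 0.2, 0.2]
opening: 0.314
grasp_force: 59.1
```

```bash
python3 - <<'E'
from h import *
p,Rm,o=pose(); print(np.round(p,4),np.degrees(o["q"]).round(1))
c=vision.camera("wrist"); cv2.imwrite("pics/w8.png",c["color"][:,:,::-1])
np.savez("w8.npz",p=p,q=Rm.as_quat(),camera_matrix=c["camera_matrix"],hand_eye=c["hand_eye"])
for z in (.06,.034): plan([.6108,-.22,z],-42,40,.301)
E
```

```text
[ 0.6111 -0.2203  0.1109] [-48.3  28.8  94.9  43.4  68.5 -27.4]
xyz [-32.7, -0.5, 39.0] rot [0.001, -0.0, 0.001] q1pred -48.3
xyz [-49.4, -0.5, 58.9] rot [0.001, -0.0, 0.001] q1pred -48.3
```

View pics/w8.png

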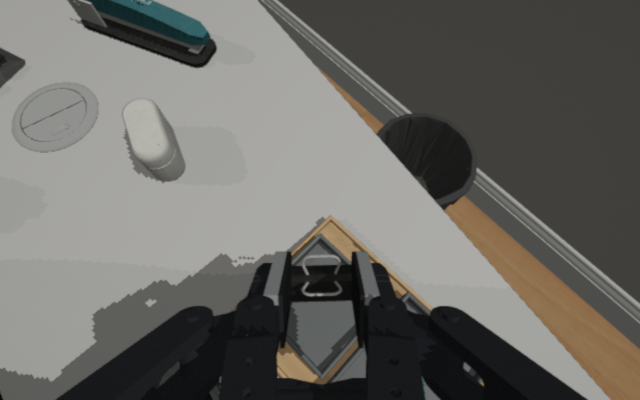

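The square bin's corners at (319,236) and (320,370) line up with the tool's centreline, so I lower the clip.

play_rows(
  xyz=[
    [-16, -0.5, 19],
    [-33, -0.5, 39],
    [-33, -0.5, 39],
    [-39, -0.5, 46],
    [-44, -0.5, 52],
    [-47.5, -0.5, 56.5],
    [-49.5, -0.5, 59],
    [-49.5, -0.5, 59],
    [-49.5, -0.5, 59],
    [-49.5, -0.5, 59],
  ],
  rot=[
    [0, 0, 0],
    [0, 0, 0],
    [0, 0, 0],
    [0, 0, 0],
    [0, 0, 0],
    [0, 0, 0],
    [0, 0, 0],
    [0, 0, 0],
    [0, 0, 0],
    [0, 0, 0],
  ],
  grip=[0.15, 0.15, 0.15, 0.15, 0.15, 0.15, 0.15, 0.15, 0.15, 0.15],
)

```text
time_s: 19.35
eef_pos: [0.6109, -0.2201, 0.0339]
eef_rot: [-0.139, 0.858, 0.383, 0.313]
wrist_force: [0.1, 0.2, -0.2]
opening: 0.313
grasp_force: 59.1
```

play_rows(
  xyz=[
    [0, 0, 0],
    [0, 0, 0],
    [0, 0, 0],
    [4, 0, -5],
    [10, 0, -12],
    [20, 0, -24],
    [39, 0, -46],
    [58, 0, -69],
    [58, 0, -69],
    [58, 0, -69],
  ],
  rot=[
    [0, 0, 0],
    [0, 0, 0],
    [0, 0, 0],
    [0, 0, 0],
    [0, 0, 0],
    [0, 0, 0],
    [0, 0, 0],
    [0, 0, 0],
    [0, 0, 0],
    [0, 0, 0],
  ],
  grip=[0.39, 0.39, 0.39, 0.39, 0.39, 0.45, 0.45, 0.45, 0.45, 0.45],
)

```text
time_s: 20.6
eef_pos: [0.6106, -0.2199, 0.1241]
eef_rot: [-0.138, 0.858, 0.383, 0.313]
wrist_force: [-1.0, -0.4, -0.5]
opening: 0.45
grasp_force: 0.0
```

play_rows(
  xyz=[
    [0, 0, -50],
    [0, 0, -90],
    [-30, 50, -90],
    [-50, 110, -90],
    [-70, 160, -90],
    [-70, 160, -90],
    [-70, 160, -90],
    [-70, 160, -90],
    [-70, 160, -90],
    [-70, 160, -90],
  ],
  rot=[
    [0, 0, 0],
    [0, 0, 0],
    [0, 0, 0],
    [0, 0, 0],
    [0, 0, 0],
    [0, 0, 0],
    [0, 0, 0],
    [0, 0, 0],
    [0, 0, 0],
    [0, 0, 0],
  ],
  grip=[0.45, 0.45, 0.45, 0.45, 0.45, 0.45, 0.45, 0.45, 0.45, 0.45],
)

```text
time_s: 21.85
eef_pos: [0.6551, -0.4096, 0.1492]
eef_rot: [-0.138, 0.858, 0.383, 0.313]
wrist_force: [0.5, 0.9, -0.5]
opening: 0.449
grasp_force: 0.0
```

```bash
python3 - <<'E'
from h import *
a=vision.camera("wrist")["color"]; b=vision.camera("scene")["color"][140:320,180:400]; b=cv2.resize(b,None,fx=2,fy=2,interpolation=cv2.INTER_CUBIC)
t=vision.camera("top")["color"][90:280,225:420]; t=cv2.resize(t,None,fx=1.84,fy=1.84,interpolation=cv2.INTER_CUBIC)
im=np.zeros((590,800,3),np.uint8); im[:360,:440]=b; im[:t.shape[0],440:440+t.shape[1]]=t[:, :360]
a2=cv2.resize(a,(368,230)); im[360:590,:368]=a2
cv2.imwrite("pics/f.png",im[:,:,::-1])
E
```

```text
(no output)
```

View pics/f.png

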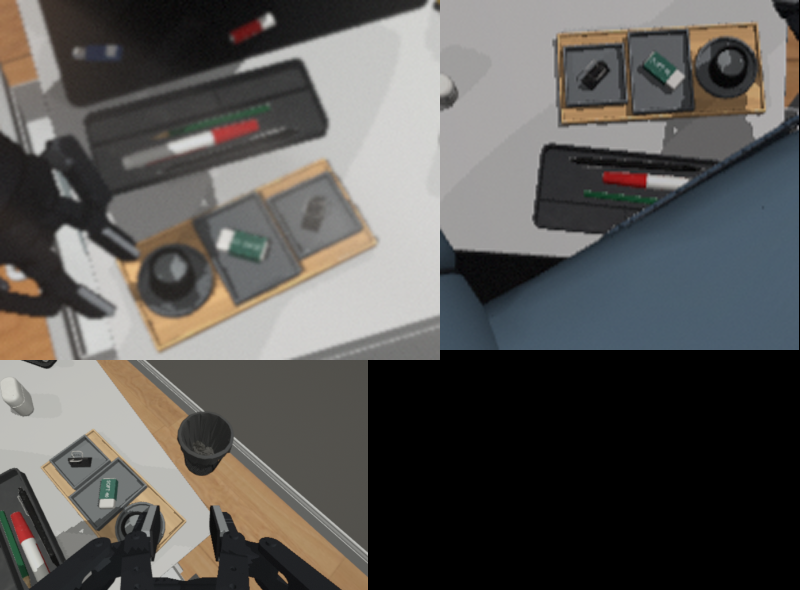

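All three items are in their bins: clip at (594,73), eraser at (662,70) and loupe at (732,64) in the top crop. The USB stick and battery haven't moved. One numeric check of the loupe, then hand in.

```bash
python3 - <<'E'
from h import *
from bench import ctrl
c=dict(np.load("top0.npz")); L=w(c,383.7,124.6,.041); C=w(c,(594-440)/1.84+225,73/1.84+90,.02); print(L,C)
if np.hypot(L[0]-.6207,L[1]+.3563)<.009: print(ctrl.hand_in())
E
```

```text
[ 0.61769423 -0.3595715   0.041     ] [ 0.61392105 -0.2166438   0.02      ]
the job is handed in; nothing more can be done
None
```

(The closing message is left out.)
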